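Seat a keyed filter cell on its sprung mount

ROBOT

A 6-joint arm with a two-finger parallel gripper is mounted at the origin on a cart in front of the work surface, level with it; the furniture and walls round the work are solid. World frame = base frame: x ahead of the robot, y to its left, z up, the work surface at z = 0. Lengths are in mm, angles in rad, forces in N, time in s.
With the tool pointing down it reaches from about 400 to 925 mm from the base axis. Payload 12.5 kg.
Tool frame: the origin (TCP) lies midway between the tips of the shut fingers; the grasp point (between the pads) lies 19 mm behind it; z points along the fingers, y is the line along which they close (so a half turn about z gives the same grasp; the last joint's range is limited). The gripper opens to 95 mm and grips with 3 to 60 N. Pads are 20 mm wide; open, the fingers measure 119 mm over their backs; the gripper's body (75 mm by 180 mm) begins 59 mm behind the grasp point.
Start: joints at [1.129, 0.491, 1.559, -0, 1.092, -0.106], TCP at [205.937, 590.116, 214.661] pointing down, gripper open.
Joint ranges: [-3.1, 3.1], [-0.84, 2.19], [0.05, 2.79], [-1.13, 4.28], [0.06, 2.93], [-2.69, 2.69]. Speed limits (rad/s): [2.22, 2.22, 2.79, 3.14, 3.14, 3.14].

INTERFACE

Orientations are given as [roll, pitch, yaw] about the fixed x, y, z axes, in that order (R = Rz(yaw) Ry(pitch) Rx(roll)).
In Python, from cell import * gives the robot as it stands.
- The arm moves only by the tool servo_tool, never from a script. Its argument "moves" is one flat list of numbers, 5 for each row, row after row: the shift along the world's x, y, z as a fraction of full scale, then the turn about the world's z as a fraction of full scale, then the opening, from 0 (shut) to 1 (fully open). A call has 1 to 12 rows; each row is the pose to reach, as a shift and turn from the pose commanded when the call began, turning the shorter way round; what a row does not reach only later rows make up. Full scale, the value 1, is 400 mm for a shift and 180 degrees for a turn. A row lasts 1/12 s, in which the tool goes at most 41.7 mm and 7.16 degrees, less where a joint would pass 70% of its speed; a pose out of reach is approached as far as the arm can. A call with a number of a shift or a turn outside -1 to 1 is refused whole. A call with a gripper value outside its range is refused whole. The fingers move at their own pace and stop on an object; the grip force is fixed at half the most. Time passes only in rows, so rows that repeat a pose let the fingers close. It gives the time, the measured TCP pose, the force, the opening and the grip force at its end, in the units of the state.
- state(): the state, without advancing time (a new reading comes with each control period).
- read_camera(name): name is "scene" or "top" or "wrist"; returns (picture, depth): 480x640x3 uint8, blue, green, red; 480x640 float32, mm along the optical axis (not along the pixel's ray), 0 where there is no reading.
- get_calibration(name): a dict with "K" (3x3 intrinsics, pixels), "R" (3x3) and "t" (3): a world point X has camera coordinates R X + t. Camera axes: x right, y down, z forward; pixel columns grow to the right and rows downward; lengths in mm; the calibration is good to about 2 mm. A picture is of the moment at which its call begins: read the wrist's pose just before it. get_calibration takes no time and is no camera call; for the wrist camera it gives the pose at the moment of the call.
- job_done(): hands the job in; it is judged then, once.
The state is a dict: "t": time; "joints": joint angles; "qvel": joint speeds; "tau": joint torques, N m; "eef_pos": TCP position; "tcp_rot": TCP orientation; "ft_force": force on the tool from outside, world axes, zero at the start; "moment": the same for the moment, N m; "opening": opening from 0.0 (shut) to 1.0 (fully open); "grip_force": force on a finger pad.
Only numpy, scipy, OpenCV 4.12 (cv2) and the standard library are available. Lean on these libraries where they do the work, as an engineer would, in place of code of your own. Each camera call takes 0.05 s, during which the arm holds its last target. There are 200 camera calls.

TASK

Pull the drawer of the blue-fronted instrument box open by its handle and take out the knurled blue filter cell. Set the cell over the spigot of the sprung mount on the worktop, turn it by feel until the hidden keyways in its underside drop over the three pins, then push it down against the spring to the stop. Finish while still gripping the cell and pressing it fully down; do not let go, and leave the loose bottle, eyepiece, objective and green filter where they stand.

Things in the scene. Friction and masses are not known exactly. Their poses are not given: they have to be found in the camera images.
- filter_cell: Loose filter cell: upright round black knurled collar, 54 mm outside diameter, 23 mm high, bright edge bands, blue glass closing its top; about 0.1 kg. Origin: centre of its underside; z up. At the start it stands on the floor of the shut drawer, in its front half, unseen. Grasp it from above across its diameter (any direction), fingertips about 5 mm above its underside.
- drawer_box: Fixed instrument box, grey, 200 x 190 x 85 mm high, with one blue-fronted drawer facing the robot. Origin: centre of its underside; x points away from the robot into the box, y along the front to the left. The drawer slides out along the box's -x. Drawer inside 155 (x) x 148 (y) mm; its floor is 22 mm and its side walls' top 63 mm above the worktop.
- drawer_box_drawer0_handle (a point): Grip point of the drawer handle: middle of a steel bar along the box's y, 35 mm out from the drawer front, 44 mm above the worktop; moves with the drawer. Can be pinched from above with the fingers closing along the box's x, the inner finger (gripper opened only about 30 mm) between bar and front.
- drawer_box_drawer0 (a joint): Drawer opening in m: 0 shut, 0.134 fully out. Light friction of about 1 N; stays where it is left.
- mount: Fixed mount: square aluminium plate 94 x 94 x 12 mm with a grey round column 52 mm in diameter, and on the column the sprung steel head. Origin: centre of the plate's underside; z up.
- head_seat (a point): Centre of the head's flat shoulder (54 mm wide), where the cell's underside lies when home; 62 mm above the worktop, moves with the head. A spigot 26 mm in diameter with bevelled top rises 14 mm above it; round it three brass pins, 4 mm thick, 6 mm high, 120 degrees apart on radius 18 mm. The pin ring is very stiff and set at a different angle each time, which this point does not show.
- cell_bore (a point): Centre of the cell's bore, 6 mm above its underside. The bore is 29 mm in diameter, with three keyways 120 degrees apart open to it and below, about 10 mm wide, out to radius 22 mm, hidden from above; their angle is not given: turn to find it. Off the keyways the cell rides on the pins, 6 mm high; within about 0.1 rad of them it drops over, and turning further is blocked.
- head (a joint): How far the head is pressed down against its spring, m: 0 spring out, 0.005 at the stop. It takes about 3 N to start and about 11 N to reach the stop, and it springs back when let go.
- microscope_a: Large white microscope standing fixed on the left, about 0.2 m wide, 0.4 m deep and over 0.3 m high. Origin: middle of its foot on the worktop. It stands close to where the gripper starts: draw the gripper back towards the robot before swinging it to the right over the worktop.
- oil_bottle: Bystander: small amber bottle with black cap, 29 mm wide, 63 mm high. Origin: centre of its underside.
- eyepiece_spare: Bystander: black eyepiece standing upright, 35 mm wide, 42 mm high. Origin: centre of its underside.
- objective_10x: Bystander: pale grey microscope objective with a yellow band, standing, 24 x 31 mm, 36 mm high. Origin: underside.
- filter_green: Bystander: green glass filter in a black ring lying flat, 32 mm wide, 8 mm high. Origin: centre of its underside.
Things that resemble listed ones, but are neither listed nor needed, are in the scene too. Of the things that look like the mount, the larger one is meant.

How it is judged:
By the outcome, as a careful person would: the job done as asked, in the order asked, and still so for the second after the job is handed in, while the arm keeps its last pose, push and grip.
It also fails if it takes over 72 s, if anything falls off the work surface, if the arm or the gripper's body presses on something with over 40 N, if the wrist force passes 120 N, or if a joint passes its speed limit or range.

## Working session

There is one attempt and no reset: what is moved stays moved. The work goes in short steps, Python scripts to look and compute and a tool call to move; the robot and the scene stay as the last step left them, time stands still between calls to the robot, and variables do not carry over. Pictures are saved under pics/ and viewed, at most 10 in all, crops included, and the job is handed in when it is done.

Besides the shell and the picture viewer there is one more tool, called after ">>>" as name(argument=value, ...) on one line, values as JSON. servo_tool: Moves the arm, as the interface text tells. Its arguments: {"type":"object","properties":{"moves":{"type":"array"}},"required":["moves"]}

```bash
mkdir -p pics; ls; cat > h.py <<'E'
from cell import *
import numpy as np, cv2
def pts(name):
    c=get_calibration(name); im,d=read_camera(name)
    K,R,t=[np.array(c[k],float) for k in("K","R","t")]
    v,u=np.mgrid[:480,:640]
    P=np.stack([(u-K[0,2])/K[0,0]*d,(v-K[1,2])/K[1,1]*d,d],-1)
    W=(P-t.reshape(3))@R
    W[d==0]=np.nan
    return im,d,W
def ray(c,u,v,z):
    K,R,t=[np.array(c[k],float) for k in("K","R","t")]
    o=-R.T@t.reshape(3); r=R.T@np.linalg.inv(K)@np.array([u,v,1.]); return o+r*(z-o[2])/r[2]
E
python3 - <<'E'
from h import *
print(state())
for n in("scene","top"):
    im,d,W=pts(n); np.savez(f"/tmp/{n}.npz",im=im,d=d,W=W); cv2.imwrite(f"pics/{n}0.png",im)
    c=get_calibration(n); print(n,-np.array(c["R"]).T@np.array(c["t"]).ravel())
E
```

```text
pics
{'t': 0.0, 'joints': array([ 1.12938492e+00,  4.91566831e-01,  1.55943307e+00,  4.56861253e-05,
        1.09170100e+00, -1.05622262e-01]), 'qvel': array([-0.00014586, -0.00179275,  0.00069082, -0.00039321, -0.00099429,
        0.00036868]), 'tau': array([-9.17077887e-04, -6.12642717e+01, -2.58181643e+01,  6.93516224e-02,
        4.81349160e-02, -6.39425434e-05]), 'eef_pos': array([205.82677208, 589.88710095, 214.06287128]), 'tcp_rot': array([-3.14049485e+00, -1.57131378e-04,  2.80578234e+00]), 'ft_force': array([ 0.11556116, -0.89508957,  0.13299213]), 'moment': array([-0.02181292,  0.00638618,  0.02315387]), 'grip_force': 0.0, 'opening': 0.9996185293392841}
scene [-309.23502244 -466.09169737  977.22710526]
top [ 291.42511223   81.9355062  1191.64620818]
```

View pics/scene0.png

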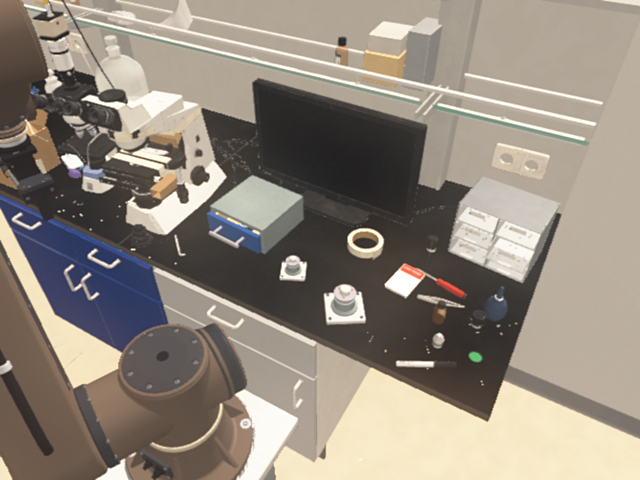

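View pics/top0.png

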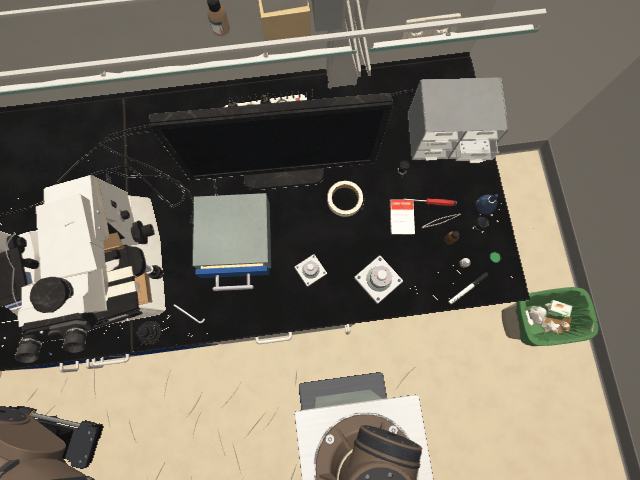

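The scene shows the grey blue-fronted box (top px 232,235; handle 233,284). There are two mount-like things, at top px (311,269), the smaller, and (379,278), the larger. The larger one fits. I'll confirm it in one crop and measure.

```bash
python3 - <<'E'
from h import *
c=get_calibration("top"); cs=get_calibration("scene")
D=np.load("/tmp/top.npz"); im,W=D["im"],D["W"]; S=np.load("/tmp/scene.npz")
def rep(n,m):
    r=cv2.minAreaRect(W[m][:,:2].astype(np.float32)); print(n,m.sum(),"med",np.nanmedian(W[m],0).round(1),"rect",np.round(r[0],1),np.round(r[1],1),round(r[2],1))
v,u=np.mgrid[:480,:640]
def box(a,b,e,f): return (u>=a)&(u<b)&(v>=e)&(v<f)
Z=W[...,2]
rep("boxtop",box(180,285,185,300)&(Z>75)&(Z<95))
rep("handle",box(205,265,277,295)&(Z>30)&(Z<60))
hs=box(205,265,276,295)
print(np.round([W[y,233] for y in range(262,294,2)],0).tolist())
for nm,b in(("big",box(350,410,250,310)),("small",box(290,332,250,290))):
    rep(nm+" plate",b&(Z>7)&(Z<17)); rep(nm+" shoulder",b&(Z>54)&(Z<66)); rep(nm+" spigot",b&(Z>69)&(Z<82)); rep(nm+" hi",b&(Z>40))
crop=cv2.resize(im[240:315,285:415],(780,450),interpolation=cv2.INTER_CUBIC)
cv2.imwrite("pics/mounts.png",crop)
# scene spigot
Ws=S["W"];Zs=Ws[...,2]
b=box(320,370,275,325)
for lo,hi in((7,17),(54,66),(70,82)):
    m=b&(Zs>lo)&(Zs<hi); print("scene",lo,m.sum(),np.nanmedian(Ws[m],0).round(1), cv2.minAreaRect(Ws[m][:,:2].astype(np.float32)))
b=box(190,310,170,255); m=b&(Zs>78)&(Zs<95); print(cv2.minAreaRect(Ws[m][:,:2].astype(np.float32)),np.nanmedian(Zs[m]))
E
```

```text
boxtop 5204 med [620.5 266.3  84.8] rect [615.5 267.2] [191.7 206.5] 85.6
handle 226 med [478.4 279.7  50.7] rect [487.8 276.6] [103.8  34.4] 82.7
[[537.0, 267.0, 81.0], [532.0, 268.0, 77.0], [530.0, 270.0, 64.0], [524.0, 270.0, 70.0], [517.0, 269.0, 75.0], [513.0, 270.0, 71.0], [512.0, 275.0, 49.0], [nan, nan, nan], [511.0, 284.0, -1.0], [505.0, 284.0, -0.0], [500.0, 285.0, -1.0], [494.0, 285.0, 1.0], [481.0, 277.0, 49.0], [476.0, 278.0, 51.0], [479.0, 287.0, -3.0], [473.0, 287.0, -1.0]]
big plate 701 med [450.8 -98.7  11.6] rect [ 458.3 -102.1] [99.7 93.9] 32.9
big shoulder 254 med [ 453.4 -101.9   61.5] rect [ 455.4 -103.4] [52.  52.5] 81.1
big spigot 79 med [ 455.5 -103.1   74.8] rect [ 457.  -103.5] [25.1 24.7] 3.0
big hi 355 med [ 454.  -101.9   62.4] rect [ 455.4 -103.4] [52.  52.5] 81.1
small plate 279 med [498.5  72.2   9.5] rect [504.2  73.3] [64.2 64.3] 26.4
small shoulder 6 med [504.7  74.8  54.5] rect [504.4  74.6] [ 6.9 12.9] 55.3
small spigot 0 med [nan nan nan] rect [0. 0.] [0. 0.] 0.0
small hi 136 med [503.   73.3  43.6] rect [504.3  72.8] [34.1 35. ] 82.5
scene 7 601 [ 439.1 -121.1   10.3] ((454.85137939453125, -109.63629150390625), (95.78260803222656, 93.70711517333984), 33.3737907409668)
scene 54 234 [ 447.5 -115.    59.6] ((454.2784729003906, -110.38340759277344), (55.33895492553711, 50.352760314941406), 27.79482650756836)
scene 70 64 [ 452.4 -110.4   73. ] ((453.60955810546875, -110.15705108642578), (24.58730697631836, 21.584367752075195), 26.87957191467285)
((667.01513671875, 332.45782470703125), (345.0393371582031, 262.0334167480469), 85.4902572631836) 81.88588239457303
  return np.nanmean(a, axis, out=out, keepdims=keepdims)
```

View pics/mounts.png

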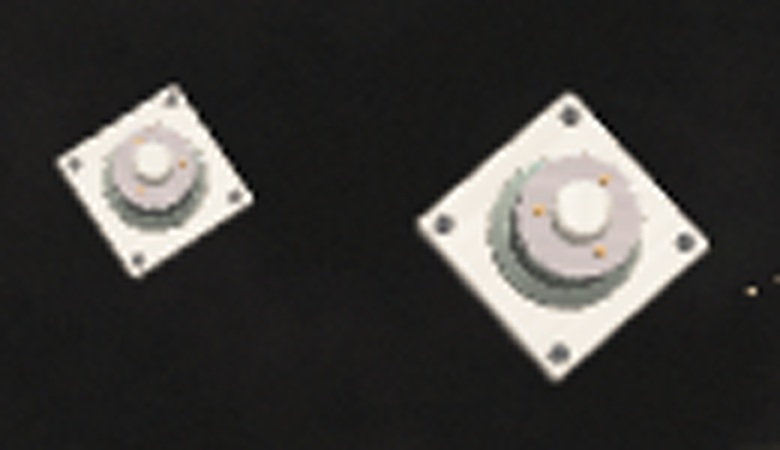

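The crop shows the small mount at left (crop 155,160) and the large one at right (crop 582,210), with the pins visible on both. The right one is larger (94 mm plate, shoulder at z≈62), so it is the one meant. I'll draw back first, then swing to the box handle.

>>> servo_tool(moves=[-0.14,-0.4,0.05,0,0.5,-0.14,-0.4,0.05,0,0.33,-0.14,-0.4,0.05,0,0.33,-0.14,-0.4,0.05,0,0.33,-0.14,-0.4,0.05,0,0.33,0.5,-0.78,0.05,-0.418,0.33,0.5,-0.78,0.05,-0.418,0.33,0.5,-0.78,0.05,-0.418,0.33,0.5,-0.78,0.05,-0.418,0.33,0.5,-0.78,0.05,-0.418,0.33,0.5,-0.78,0.05,-0.418,0.33,0.5,-0.78,0.05,-0.418,0.33])

```text
t: 1.1
eef_pos: [402.4, 279.8, 234.6]
tcp_rot: [3.141, -0.0, 1.924]
ft_force: [0.4, 1.0, 0.5]
opening: 0.334
grip_force: 0.0
```

>>> servo_tool(moves=[0,0,0,0,0.33,0,0,0,0,0.33])

```text
t: 1.27
eef_pos: [402.1, 280.0, 234.1]
tcp_rot: [-3.141, 0.0, 1.927]
ft_force: [0.5, 0.5, 0.4]
opening: 0.33
grip_force: 0.0
```

>>> servo_tool(moves=[0.05,0,0,-0.138,0.33,0.05,0,0,-0.138,0.33,0.05,0,0,-0.138,0.33,0.05,0,0,-0.138,0.33,0.05,0,0,-0.138,0.33])

```text
t: 1.68
eef_pos: [419.6, 282.0, 234.6]
tcp_rot: [-3.141, 0.0, 1.497]
ft_force: [-0.3, -0.1, 0.3]
opening: 0.331
grip_force: 0.0
```

```bash
python3 - <<'E'
from h import *
c=get_calibration("wrist"); print("cam",(-np.array(c["R"]).T@np.array(c["t"]).ravel()).round(0),"axis",np.array(c["R"])[2].round(2), state()["eef_pos"],state()["tcp_rot"])
im,d,W=pts("wrist"); cv2.imwrite("pics/w1.png",im); np.savez("/tmp/w1.npz",im=im,W=W,K=c["K"],R=c["R"],t=c["t"])
Z=W[...,2]; X,Y=W[...,0],W[...,1]
m=(Z>36)&(Z<58)&(X>440)&(X<500)&(Y>200)&(Y<350); print(m.sum(),np.nanmedian(W[m],0),cv2.minAreaRect(W[m][:,:2].astype(np.float32)))
E
```

```text
cam [426. 360. 406.] axis [-0.02 -0.28 -0.96] [419.64840438 282.02729544 234.5638427 ] [-3.14114463e+00  1.48684757e-04  1.49731029e+00]
1393 [478.46967514 279.6575351   52.28326302] ((485.49346923828125, 276.751220703125), (104.18734741210938, 31.07307243347168), 88.30956268310547)
```

View pics/w1.png

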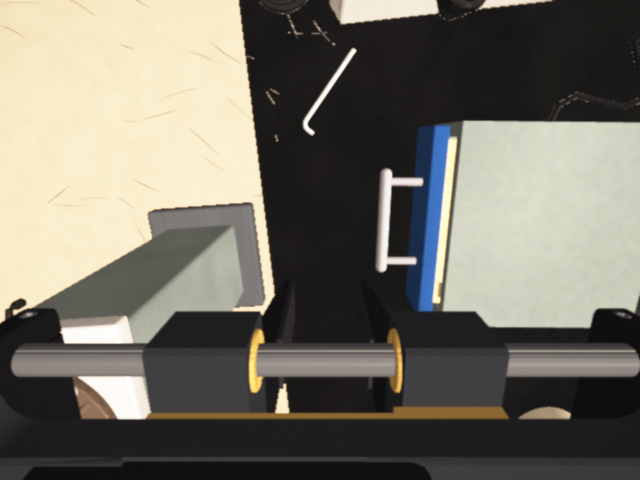

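The wrist view shows the handle bar running from px (386,172) to (381,268), with its middle at about (383,220), in front of the blue drawer front at about px 415.

```bash
python3 - <<'E'
from h import *
D=np.load("/tmp/w1.npz")
for p in((386,172),(381,268),(383.5,220),(415,280)): print(p,ray(D,*p,44).round(1),ray(D,*p,48).round(1))
E
```

```text
(386, 172) [482.4 324.7  44. ] [481.8 325.1  48. ]
(381, 268) [474.4 225.6  44. ] [473.9 227.1  48. ]
(383.5, 220) [478.6 277.   44. ] [478.  277.9  48. ]
(415, 280) [510.  209.4  44. ] [509.1 211.1  48. ]
```

>>> servo_tool(moves=[0.147,-0.014,-0.2,0,0.31,0.147,-0.014,-0.2,0,0.31,0.147,-0.014,-0.3,0,0.31,0.147,-0.014,-0.35,0,0.31,0.147,-0.014,-0.4,0,0.31,0.147,-0.014,-0.45,0,0.31,0.147,-0.014,-0.51,0,0.31,0.147,-0.014,-0.51,0,0.31])

```text
t: 2.4
eef_pos: [477.3, 275.4, 27.2]
tcp_rot: [-3.136, 0.003, 1.501]
ft_force: [-0.9, 0.0, -0.3]
opening: 0.311
grip_force: 0.0
```

>>> servo_tool(moves=[0,0,0,0,0,0,0,0,0,0,0,0,0,0,0,0,0,0,0,0,0,0,0,0,0])

```text
t: 2.82
eef_pos: [480.1, 276.0, 32.0]
tcp_rot: [3.139, -0.001, 1.498]
ft_force: [-0.9, 1.0, 7.6]
opening: 0.114
grip_force: 30.0
```

>>> servo_tool(moves=[-0.04,0.003,0,0,0,-0.08,0.006,0,0,0,-0.12,0.009,0,0,0,-0.16,0.012,0,0,0,-0.2,0.0155,0,0,0,-0.24,0.0185,0,0,0,-0.28,0.0215,0,0,0,-0.32,0.0245,0,0,0,-0.33,0.0255,0,0,0,-0.33,0.0255,0,0,0])

```text
t: 3.65
eef_pos: [349.8, 286.9, 32.0]
tcp_rot: [3.135, -0.004, 1.499]
ft_force: [8.5, -1.5, 4.4]
opening: 0.108
grip_force: 30.0
```

>>> servo_tool(moves=[0,0,0,0,0.31,0,0,0,0,0.31,0,0,0,0,0.31,0,0,0.1,0,0.31,0,0,0.2,0,0.31,0,0,0.3,0,0.31,0,0,0.4,0,0.31,0,0,0.4,0,1,0,0,0.4,0,1])

```text
t: 4.4
eef_pos: [347.9, 286.1, 192.5]
tcp_rot: [3.138, -0.002, 1.497]
ft_force: [-0.2, 0.0, 0.3]
opening: 0.396
grip_force: 0.0
```

```bash
python3 - <<'E'
from h import *
s=state();print(s["eef_pos"],s["joints"])
c=get_calibration("wrist")
im,d,W=pts("wrist"); cv2.imwrite("pics/w2.png",im); np.savez("/tmp/w2.npz",im=im,W=W,K=c["K"],R=c["R"],t=c["t"])
hsv=cv2.cvtColor(im,cv2.COLOR_BGR2HSV); Z=W[...,2]
for n in("wrist","top"):
    c=get_calibration(n)
    if n=="top": im,d,W=pts(n);hsv=cv2.cvtColor(im,cv2.COLOR_BGR2HSV)
    m=cv2.inRange(hsv,(90,80,40),(130,255,255))
    k,l,st,ce=cv2.connectedComponentsWithStats(m)
    for i in range(1,k):
        if st[i,4]>40: print(n,st[i],ce[i].round(1),np.nanmedian(W[l==i],0).round(1),ray(c,*ce[i],45).round(1))
cv2.imwrite("pics/t2.png",im)
E
```

```text
[347.86627428 286.09828269 192.54417508] [ 5.41446984e-01  2.71909508e-01  1.99817177e+00 -3.00795063e-05
  8.67235901e-01  6.14824480e-01]
wrist [ 360  120   35  195 4066] [376.1 201.6] [391.9 312.3  73.2] [394. 308.  45.]
wrist [ 414  205   51   50 1956] [439.3 229.4] [451.3 278.8  44.6] [449.6 278.7  45. ]
top [477 194  21  20 213] [486.5 204.2] [ 610.9 -416.8   49.6] [ 613.3 -420.5   45. ]
top [227 289  15  18 214] [233.8 298. ] [447.6 276.9  43.2] [450.4 278.8  45. ]
top [230 316  41   9 279] [251.1 320.2] [386.2 236.   71.1] [388.5 239.9  45. ]
top [ 20 363  39   6  81] [ 42.1 366.1] [ 370.9 1116.8 -525.4] [344.3 767.1  45. ]
```

View pics/w2.png

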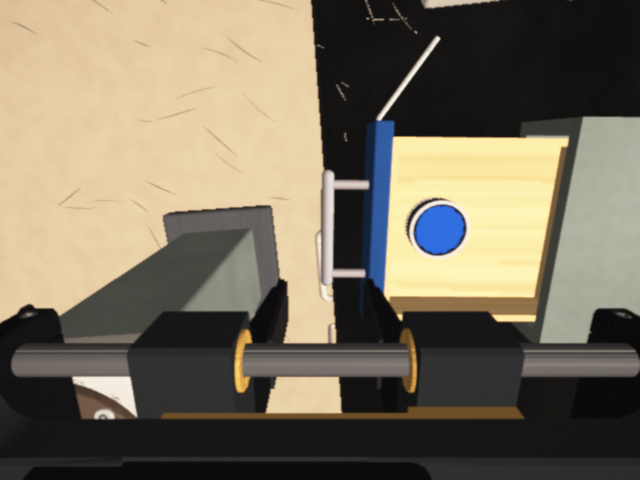

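The drawer is open and the cell is visible at px (439,229), at about (450, 278.7). I'll turn 90° so the fingers close across the drawer, and move above the cell.

>>> servo_tool(moves=[0.1,-0.0185,0,0.5,0.8,0.2,-0.0185,0,0.5,0.8,0.255,-0.0185,0,0.5,0.8,0.255,-0.0185,0,0.5,0.8,0.255,-0.0185,0,0.5,0.8,0.255,-0.0185,0,0.5,0.8,0.255,-0.0185,0,0.5,0.8,0.255,-0.0185,0,0.5,0.8,0.255,-0.0185,0,0.5,0.8,0.255,-0.0185,0,0.5,0.8,0.255,-0.0185,0,0.5,0.8,0.255,-0.0185,0,0.5,0.8])

```text
t: 5.5
eef_pos: [448.9, 278.1, 188.7]
tcp_rot: [-3.14, -0.003, 3.003]
ft_force: [1.4, 0.7, -0.1]
opening: 0.802
grip_force: 0.0
```

>>> servo_tool(moves=[0,0,0,0.022,0.8,0,0,0,0.022,0.8,0,0,0,0.022,0.8])

```text
t: 5.75
eef_pos: [449.1, 278.2, 189.3]
tcp_rot: [-3.14, -0.002, 3.064]
ft_force: [0.7, -0.3, 0.2]
opening: 0.799
grip_force: 0.0
```

>>> servo_tool(moves=[0.0025,0.001,-0.1,0,0.8,0.0025,0.001,-0.2,0,0.8,0.0025,0.001,-0.27,0,0.8,0.0025,0.001,-0.33,0,0.8,0.0025,0.001,-0.37,0,0.8,0.0025,0.001,-0.39,0,0.8,0.0025,0.001,-0.403,0,0.8,0.0025,0.001,-0.403,0,0.8,0.0025,0.001,-0.403,0,0.8])

```text
t: 6.5
eef_pos: [450.8, 278.9, 29.9]
tcp_rot: [3.141, 0.0, 3.066]
ft_force: [0.4, 0.3, 0.3]
opening: 0.8
grip_force: 0.0
```

>>> servo_tool(moves=[0,0,0,0,0.4,0,0,0,0,0.4,0,0,0,0,0.4,0,0,0,0,0.4,0,0,0,0,0.4])

```text
t: 6.92
eef_pos: [450.7, 278.9, 30.0]
tcp_rot: [3.141, 0.001, 3.066]
ft_force: [-0.7, 0.1, 5.1]
opening: 0.564
grip_force: 30.0
```

>>> servo_tool(moves=[0,0,0.05,0,0.4,0,0,0.12,0,0.4,0,0,0.2,0,0.4,0,0,0.3,0,0.4,0,0,0.38,0,0.4,0,0,0.38,0,0.4])

```text
t: 7.42
eef_pos: [452.4, 279.7, 187.3]
tcp_rot: [3.137, 0.008, 3.066]
ft_force: [0.4, -0.4, -1.2]
opening: 0.562
grip_force: 30.0
```

>>> servo_tool(moves=[0.17,-0.08,0,0,0.4,0.17,-0.17,0,0,0.4,0.17,-0.27,0,0,0.4,0.17,-0.37,0,0,0.4,0.17,-0.47,0,0,0.4,0.17,-0.57,0,0,0.4,0.17,-0.67,0,0,0.4,0.17,-0.77,0,0,0.4,0.17,-0.87,0,0,0.4,0.17,-0.96,0,0,0.4,0.17,-0.965,0,0,0.4,0.17,-0.965,0,0,0.4])

```text
t: 8.42
eef_pos: [518.1, -109.1, 180.7]
tcp_rot: [3.141, -0.001, 3.063]
ft_force: [-0.1, 0.9, -1.5]
opening: 0.566
grip_force: 30.0
```

>>> servo_tool(moves=[0,0,0,0,0.4,0,0,0,0,0.4])

```text
t: 8.58
eef_pos: [518.3, -106.1, 181.1]
tcp_rot: [3.141, -0.001, 3.067]
ft_force: [0.4, 0.6, -0.8]
opening: 0.563
grip_force: 30.0
```

```bash
python3 - <<'E'
from h import *
s=state();print(s["eef_pos"],s["tcp_rot"],s["joints"],s["opening"])
c=get_calibration("wrist")
im,d,W=pts("wrist"); cv2.imwrite("pics/w3.png",im); np.savez("/tmp/w3.npz",im=im,W=W,K=c["K"],R=c["R"],t=c["t"])
Z=W[...,2];X,Y=W[...,0],W[...,1]
for lo,hi in((7,17),(56,66),(71,81)):
    m=(Z>lo)&(Z<hi)&(abs(X-455)<70)&(abs(Y+106)<70); print(lo,m.sum(),np.nanmedian(W[m],0).round(1),cv2.minAreaRect(W[m][:,:2].astype(np.float32)))
E
```

```text
[ 518.32623782 -106.07894312  181.14302058] [ 3.14117668e+00 -6.85910733e-04  3.06738193e+00] [-3.26871512e-01  3.95503411e-01  1.83245369e+00  2.91977766e-04
  9.14403689e-01 -1.82363524e+00] 0.5634886786987194
7 6164 [ 451.2 -105.1   13. ] ((455.7124328613281, -106.19303894042969), (94.33982849121094, 94.12651062011719), 33.090911865234375)
56 2796 [ 453.6 -105.6   63.1] ((455.7898864746094, -106.2552719116211), (53.08429718017578, 53.09950256347656), 38.70060729980469)
71 945 [ 455.4 -106.2   76.7] ((455.7195739746094, -106.37240600585938), (24.958223342895508, 25.130395889282227), 40.72543716430664)
```

View pics/w3.png

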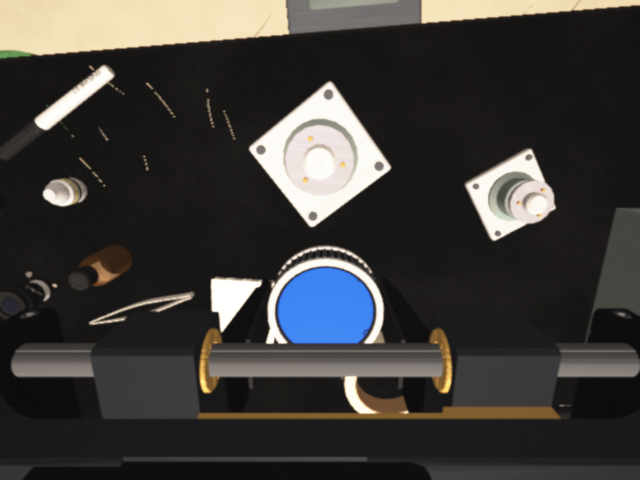

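The wrist view shows the large mount's head at px (319,160), with pins at (311,139), (343,164) and (306,180). The cell is held at px (329,308). Now the cell's offset in the grip.

```bash
python3 - <<'E'
from h import *
D=np.load("/tmp/w3.npz"); im,W=D["im"],D["W"]
m=cv2.inRange(cv2.cvtColor(im,cv2.COLOR_BGR2HSV),(95,120,60),(125,255,255))
k,l,st,ce=cv2.connectedComponentsWithStats(m); i=1+np.argmax(st[1:,4])
P=W[l==i]; P=P[np.isfinite(P[:,0])]; zt=np.median(P[:,2]); print("depth z",zt,P.mean(0))
B=(l==i).astype(np.uint8); cn=max(cv2.findContours(B,0,1)[0],key=cv2.contourArea)[:,0]
# world circle from unoccluded upper contour
for z in (195,zt):
    Q=np.array([ray(D,u,v,z)[:2] for u,v in cn if v<335])
    A=np.c_[2*Q,np.ones(len(Q))]; s=np.linalg.lstsq(A,(Q**2).sum(1),rcond=None)[0]
    print(z,"c",s[:2].round(1),"r",np.sqrt(s[2]+s[:2]@s[:2]).round(1))
for p in((311,139),(343,164),(306,180)):
    w=ray(D,*p,68)[:2]-[455.7,-106.3]; print(np.hypot(*w).round(1),np.degrees(np.arctan2(w[1],w[0])).round(0))
E
```

```text
depth z 195.74811475658277 [ 516.15108047 -106.29793447  196.54668661]
195 c [ 519.3 -106.5] r 22.8
195.74811475658277 c [ 519.  -106.5] r 22.7
17.1 -163.0
18.3 78.0
17.8 -40.0
```

>>> servo_tool(moves=[-0.08,0,0,0,0.4,-0.1585,0.0005,0,0,0.4,-0.1585,0.0005,0,0,0.4,-0.1585,0.0005,-0.1,0,0.4,-0.1585,0.0005,-0.18,0,0.4,-0.1585,0.0005,-0.215,0,0.4,-0.1585,0.0005,-0.215,0,0.4,-0.1585,0.0005,-0.215,0,0.4,-0.1585,0.0005,-0.215,0,0.4])

```text
t: 9.38
eef_pos: [455.8, -106.6, 96.4]
tcp_rot: [-3.141, 0.001, 3.067]
ft_force: [0.8, -0.0, -0.9]
opening: 0.565
grip_force: 30.0
```

```bash
python3 - <<'E'
from h import *
s=state();print(s["eef_pos"],s["tcp_rot"],s["joints"][5],s["ft_force"],s["opening"])
E
```

```text
[ 455.81678533 -106.61669944   96.38655988] [-3.14130675e+00  1.22969891e-03  3.06747868e+00] -1.8678678717624675 [ 0.78779541 -0.01187572 -0.86092721] 0.5648510899055793
```

>>> servo_tool(moves=[-0.002,0.0018,-0.01,0,0.4,-0.002,0.0018,-0.02,0,0.4,-0.002,0.0018,-0.03,0,0.4,-0.002,0.0018,-0.04,0,0.4,-0.002,0.0018,-0.045,0,0.4,-0.002,0.0018,-0.045,0,0.4])

```text
t: 9.88
eef_pos: [454.1, -106.2, 77.0]
tcp_rot: [3.141, -0.001, 3.066]
ft_force: [0.1, -0.9, -0.3]
opening: 0.566
grip_force: 30.0
```

>>> servo_tool(moves=[0,0,-0.004,0,0.4,0,0,-0.004,0,0.4])

```text
t: 10.05
eef_pos: [454.4, -106.3, 75.8]
tcp_rot: [3.142, 0.0, 3.066]
ft_force: [-0.3, 0.7, 1.2]
opening: 0.569
grip_force: 30.0
```

>>> servo_tool(moves=[0.001,0.001,-0.005,0,0.4,0.001,0.001,-0.005,0,0.4])

```text
t: 10.22
eef_pos: [454.8, -106.0, 73.9]
tcp_rot: [-3.141, 0.0, 3.066]
ft_force: [-2.0, -2.5, 4.8]
opening: 0.561
grip_force: 30.0
```

>>> servo_tool(moves=[0,0,-0.005,0,0.4,0,0,-0.005,0,0.4])

```text
t: 10.38
eef_pos: [454.8, -106.0, 72.0]
tcp_rot: [-3.141, 0.0, 3.066]
ft_force: [-2.1, -1.0, 7.6]
opening: 0.563
grip_force: 30.0
```

>>> servo_tool(moves=[0,0,0,-0.014,0.4,0,0,0,-0.028,0.4,0,0,0,-0.042,0.4,0,0,0,-0.056,0.4,0,0,0,-0.07,0.4,0,0,0,-0.084,0.4,0,0,0,-0.098,0.4,0,0,0,-0.112,0.4,0,0,0,-0.112,0.4])

```text
t: 11.13
eef_pos: [455.3, -106.0, 72.3]
tcp_rot: [3.141, 0.002, 2.712]
ft_force: [-0.5, 0.9, 7.3]
opening: 0.563
grip_force: 30.0
```

```bash
python3 -c "
from h import *
s=state();print(s['eef_pos'],s['tcp_rot'],s['joints'][5],s['ft_force'],s['moment'])"
```

```text
[ 455.27664231 -106.01770373   72.3328666 ] [3.14133398e+00 1.58381995e-03 2.71177409e+00] -1.5115656293927644 [-0.53482884  0.89073388  7.29494355] [-0.01563504  0.03075973  0.04057482]
```

>>> servo_tool(moves=[0,0,0,-0.014,0.4,0,0,0,-0.028,0.4,0,0,0,-0.042,0.4,0,0,0,-0.056,0.4,0,0,0,-0.07,0.4,0,0,0,-0.084,0.4,0,0,0,-0.098,0.4,0,0,0,-0.112,0.4])

```text
t: 11.8
eef_pos: [455.3, -106.0, 72.4]
tcp_rot: [3.141, 0.002, 2.361]
ft_force: [0.3, -0.6, 7.4]
opening: 0.566
grip_force: 30.0
```

>>> servo_tool(moves=[0,0,0,-0.014,0.4,0,0,0,-0.028,0.4,0,0,0,-0.042,0.4,0,0,0,-0.056,0.4,0,0,0,-0.07,0.4,0,0,0,-0.084,0.4,0,0,0,-0.098,0.4,0,0,0,-0.112,0.4])

```text
t: 12.47
eef_pos: [455.3, -106.0, 72.4]
tcp_rot: [3.14, 0.001, 2.009]
ft_force: [-0.5, 0.0, 7.4]
opening: 0.566
grip_force: 30.0
```

>>> servo_tool(moves=[0,0,0,-0.014,0.4,0,0,0,-0.028,0.4,0,0,0,-0.042,0.4,0,0,0,-0.056,0.4,0,0,0,-0.07,0.4,0,0,0,-0.084,0.4,0,0,0,-0.098,0.4,0,0,0,-0.112,0.4])

```text
t: 13.13
eef_pos: [455.1, -106.0, 72.3]
tcp_rot: [3.14, 0.001, 1.657]
ft_force: [-2.1, -0.4, 5.2]
opening: 0.564
grip_force: 30.0
```

>>> servo_tool(moves=[0,0,0,-0.007,0.4,0,0,0,-0.014,0.4])

```text
t: 13.3
eef_pos: [455.0, -106.0, 71.9]
tcp_rot: [3.141, 0.0, 1.614]
ft_force: [1.4, -1.1, -0.5]
opening: 0.565
grip_force: 30.0
```

```bash
python3 -c "
from h import *
s=state();print(s['eef_pos'],s['tcp_rot'],s['joints'][5],s['ft_force'],s['moment'])"
```

```text
[ 455.04578673 -106.00918611   71.90884681] [3.14075847e+00 3.38762253e-04 1.61392585e+00] -0.4135807928132512 [ 1.40795994 -1.11176825 -0.46591306] [-0.27935355 -0.10598935 -0.05403707]
```

The force fell to zero, so the keyways have dropped over the pins. I'll turn slightly toward the middle and push down.

>>> servo_tool(moves=[0,0,-0.003,-0.006,0.4,0,0,-0.006,-0.012,0.4,0,0,-0.009,-0.012,0.4,0,0,-0.009,-0.012,0.4])

```text
t: 13.63
eef_pos: [454.7, -105.8, 68.1]
tcp_rot: [-3.142, -0.0, 1.577]
ft_force: [0.0, -0.5, 3.1]
opening: 0.565
grip_force: 30.0
```

>>> servo_tool(moves=[0,0,-0.004,0,0.4,0,0,-0.0075,0,0.4,0,0,-0.0075,0,0.4])

```text
t: 13.88
eef_pos: [454.7, -105.8, 65.4]
tcp_rot: [3.141, 0.0, 1.578]
ft_force: [-0.8, 0.3, 8.0]
opening: 0.561
grip_force: 30.0
```

>>> servo_tool(moves=[0,0,-0.005,0,0.4,0,0,-0.005,0,0.4,0,0,-0.005,0,0.4])

```text
t: 14.13
eef_pos: [454.8, -105.9, 64.3]
tcp_rot: [3.141, 0.0, 1.578]
ft_force: [-4.3, 0.9, 21.3]
opening: 0.565
grip_force: 30.0
```

>>> servo_tool(moves=[0,0,-0.0025,0,0.4,0,0,-0.0025,0,0.4,0,0,-0.0025,0,0.4])

```text
t: 14.38
eef_pos: [454.8, -105.9, 63.9]
tcp_rot: [3.14, 0.001, 1.578]
ft_force: [-5.6, 1.0, 32.4]
opening: 0.565
grip_force: 30.0
```

>>> servo_tool(moves=[0,0,0.002,0,0.4,0,0,0.002,0,0.4,0,0,0.002,0,0.4,0,0,0.002,0,0.4])

```text
t: 14.72
eef_pos: [454.8, -105.9, 64.1]
tcp_rot: [3.141, 0.0, 1.578]
ft_force: [-4.0, 0.5, 20.8]
opening: 0.564
grip_force: 30.0
```

```bash
python3 - <<'E'
from h import *
im,d,W=pts("wrist"); cv2.imwrite("pics/w4.png",im)
m=cv2.inRange(cv2.cvtColor(im,cv2.COLOR_BGR2HSV),(95,120,60),(125,255,255))>0
m&=(abs(W[...,0]-455)<25)&(abs(W[...,1]+106)<25); P=W[m]
print(m.sum(),P.mean(0),np.linalg.lstsq(np.c_[P[:,:2]-P[:,:2].mean(0),np.ones(len(P))],P[:,2],rcond=None)[0])
s=state(); print(s["t"],s["ft_force"],s["eef_pos"],s["grip_force"])
E
```

```text
6115 [ 455.04690722 -103.84944677   79.47630858] [-6.70177062e-04  1.15974736e-03  7.94763086e+01]
14.7667 [-4.48424286  0.95854252 20.48215273] [ 454.78677623 -105.90647947   64.08251625] 30.005040331743658
```

View pics/w4.png

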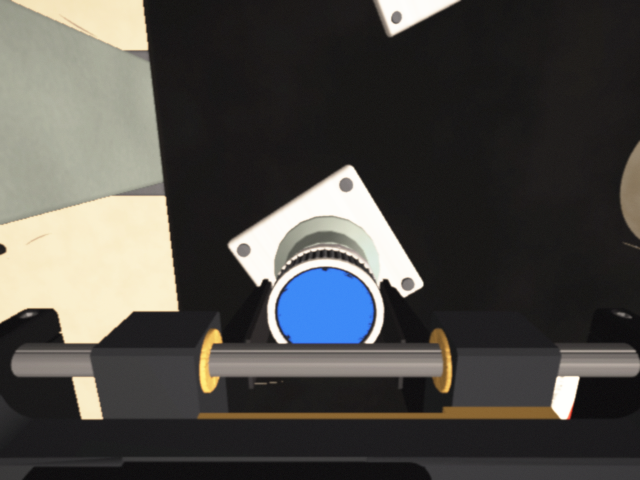

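The picture shows the cell level on the column at px (327,308), with its top at z≈79.5, which matches 57+23 mm with the head at its stop. The push is about 20 N.

```bash
python3 -c "
from cell import *
print(job_done())"
```

```text
the job is handed in; nothing more can be done
None
```

I opened the drawer, took out the filter cell, keyed it over the three pins by turning it on the mount, and handed the job in at about 15 s with the cell still gripped and pressed to the stop with about 20 N; the judge's verdict was not shown.

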